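# Empty the walnut beaker and hold it over the zeroing scale

## Task

Pick up the steel beaker, tip it over the white bowl until all four walnuts have rolled out into the bowl, stand it upright again and carry it over the rack of spice jars to the kitchen scale. Finish while still holding it there in the gripper, upright and still, centred over the black ring on the scale's round pan and about a finger's width (15 mm) above it: the scale is zeroing, so nothing may touch it at any time. Leave the bowl, the spice jars, the mug, the pepper mill and the spoon standing or lying where they are.

Things in the scene. Friction and masses are not known exactly. Their poses are not given: they have to be found in the camera images.
- beaker_mid (a point): centre, half-way up, of the loose open steel beaker: 85 mm high, outside diameter 62 mm at the foot, 66 mm here, 70 mm at the rim, wall 3 mm, bottom 4 mm, about 0.16 kg. z axis points from foot to mouth; starts upright; round, so yaw means nothing. Walnuts roll out at 100 to 105 degrees from upright; picking it up with the gripper leant 45 degrees to the side away from the pour makes that easier.
- beaker_foot (a point): centre of the beaker's underside, 42.5 mm below beaker_mid along its z axis
- nut0: small brown walnut, a ball of 25 mm diameter, 11 g, rolls freely; origin at its centre; starts in the beaker
- nut1: as nut0
- nut2: as nut0
- nut3: as nut0 (starts on top of the other three)
- bowl: white round ceramic bowl, loose, 0.6 kg, 170 mm across the rim, 65 mm high, wall 5 mm; origin at the centre of its underside, on the table. The beaker and the bowl stand on the robot's left (+y) side, either one the nearer to the jar rack.
- scale_seat (a point): centre of the round pan (136 mm across) of the fixed white kitchen scale, on its upper face, 45 mm above the table; z up. Round it lies a black ring 3 mm high, 84 mm inside, 94 mm outside diameter. The body below, 200 by 150 mm, 30 mm high, reaches 120 mm from here along the scale's -x (display end) and 80 mm along +x. It stands on the robot's right (-y).
- rack: fixed wooden tray that holds the spice jars, 300 mm long (its x axis), 66 mm wide, 40 mm high, floor 6 mm thick; origin at the centre of its underside. It lies between the beaker and bowl on one side and the scale on the other, pointing roughly away from the robot.
- jar0: spice jar with orange-brown filling and steel cap, standing loose in the rack, diameter 42 mm, 104 mm high (its top is 110 mm above the table), origin at the centre of its underside
- jar1: as jar0, green filling and black cap
- jar2: as jar0, yellow filling and brass cap
- mug: blue mug, 80 mm across, 95 mm high, loose bystander beyond the beaker and bowl; origin at the centre of its underside
- mill: dark wooden pepper mill, 54 mm across, 150 mm high, loose bystander at the far middle; origin at the centre of its underside
- spoon: spoon with steel bowl and pale handle lying beyond the scale, loose bystander; origin on its underside

How it is judged (in metres and radians):
On the way, in this order (a step that is already met when the one before it is completed fails the run):
1. the beaker is tipped well over, lifted above the bowl (angle between beaker_mid's own z axis and vertical above 1 rad and horizontal distance between beaker_mid and bowl below 0.13 m and height (world z) of beaker_mid above 0.07 m).
2. all four walnuts lie in the bowl (z of each of nut0, nut1, nut2, nut3 in the frame of bowl below 0.062 m and horizontal distance between each of nut0, nut1, nut2, nut3 and bowl below 0.078 m and height (world z) of each of nut0, nut1, nut2, nut3 above 0.005 m), for 0.2 s.
At the end, for the whole second after the job is handed in: All four walnuts lie in the bowl; the beaker is held by the fingers, at rest, upright within 8 degrees, its foot within 14 mm of the ring's centre seen from above and 5 to 30 mm above the pan, touching nothing of the scale (all of step 2 and horizontal distance between beaker_foot and scale_seat below 0.014 m and z of beaker_foot in the frame of scale_seat between 0.005 and 0.03 m and angle between beaker_mid's own z axis and vertical below 0.14 rad and linear speed of beaker below 0.02 m/s and angular speed of beaker below 0.2 rad/s and contact force between the fingers and beaker above 1 N and contact force between beaker and scale below 0.1 N); the arm keeps its last pose, push and grip.
It fails at once if something touches the scale (contact force between scale and anything else above 0.5 N).
It fails at once if the bowl is shoved or tipped (distance of bowl from where it was at the start of the episode above 0.03 m or angle between bowl's own z axis and vertical above 0.3 rad).
It fails at once if a spice jar or another bystander is knocked over or shifted (distance of any of jar0, jar1, jar2, mug, mill, spoon from where it was at the start of the episode above 0.03 m or angle between any of jar0, jar1, jar2, mug, mill's own z axis and vertical above 0.4 rad).
It also fails if it takes over 58 s, if anything falls off the work surface, if the arm or the gripper's body presses on something with over 40 N, if the wrist force passes 120 N, or if a joint passes its speed limit or range.

## Robot

A 6-joint arm with a two-finger parallel gripper is mounted at the origin on the work surface. World frame = base frame: x ahead of the robot, y to its left, z up, the work surface at z = 0. Lengths are in mm, angles in rad, forces in N, time in s.
With the tool pointing down it reaches from about 350 to 775 mm from the base axis. Payload 7.3 kg.
Tool frame: the origin (TCP) lies at the very end of the fingers, on their centre line; the grasp point (between the pads) lies 19 mm behind it; z points along the fingers, x is the direction in which the jaws open and shut, and the axes are right-handed (so a half turn about z gives the same grasp; the last joint's range is limited). The gripper opens to 92 mm and grips with 3 to 60 N. Pads are 19 mm wide; open, the fingers measure 130 mm over their backs; the gripper's body (75 mm by 190 mm) begins 47 mm behind the grasp point.
Start: joints at [-1.253, 0.342, 1.524, -0, 1.275, -0.146], TCP at [234.883, -469.548, 226.741] pointing down, gripper open.
Joint ranges: [-2.53, 2.53], [-0.77, 2.02], [0.04, 2.7], [-1, 4.14], [0.28, 2.66], [-3.11, 3.11]. Speed limits (rad/s): [2.57, 2.57, 3.14, 3.14, 3.14, 3.14].

## Interface

Orientations are given as a rotation vector (axis times angle).
In Python, from station import r gives the robot as it stands.
- The arm moves only by the shell command python3 -m jog 'ROWS'. ROWS is JSON, a list that holds one entry, the list of rows, each a list of 7 numbers: the closure, from 0 (fully open) to 1 (shut), then the shift along the tool's x, y, z in m, then the turn, a rotation vector about the tool's x, y, z in degrees. A call has 1 to 10 rows; each row shifts and turns the pose as measured when the row begins, along the tool's axes as they then stand; what a row does not reach is not made up. A row lasts 1/12 s, in which the tool goes at most 41.7 mm and 7.16 degrees, less where a joint would pass 70% of its speed; a pose out of reach is approached as far as the arm can. A call is refused whole if a number of a shift passes 0.0417 or a number of a turn 7.16, either way. A call with a gripper value outside its range is refused whole. The fingers move at their own pace and stop on an object; the grip force is fixed at half the most. Time passes only in rows, so rows that do not move let the fingers close. It gives the time, the measured TCP pose, the force and the opening at its end, in the units of the state.
- r.sense(): the state, without advancing time (a new reading comes with each control period).
- r.read_camera(name): name is "side" or "top" or "wrist"; returns a dict with "frame" (420x560x3 uint8, red, green, blue), "z_map" (420x560 float32, mm along the optical axis (not along the pixel's ray), 0 where there is no reading), "mtx" (3x3 intrinsics, pixels), "world_from_camera" (4x4, takes a point from camera to world coordinates). Camera axes: x right, y down, z forward; pixel columns grow to the right and rows downward; lengths in mm; the calibration is good to about 2 mm. A picture is of the moment at which its call begins.
- r.sign_off(): hands the job in, once; it reports no verdict.
Trained networks look in the newest picture that a camera, given by its name, has taken for a name from the list of things; names that differ only in an ending like _2 or _b are one class to them, and where a whole thing is asked for, a point or a joint stands for the part that bears it (a point fixed in the world has none). Each returns a list of dicts, best first, with "conf" (0 to 1); they miss things now and then, are a little off and sometimes report something else, mostly with a low value. They report only what shows in the picture. A call takes as long as a camera call.
- r.find_in(camera, target): "xyz" ([x, y, z] in mm, in the coordinates of the camera as it stood for that picture, good to about 4 mm: the middle of the surface that is visible of it).
- r.silhouettes(camera, target): "mask" (420x560 bool, what is visible of it).
The state is a dict: "time": time; "joint_positions": joint angles; "joint_vel": joint speeds; "joint_torque": joint torques, N m; "position": TCP position; "tool_rot": TCP orientation; "wrist_force": force on the tool from outside, world axes, zero at the start; "wrist_torque": the same for the moment, N m; "finger_gap": finger opening in mm.
Only numpy, scipy, OpenCV 4.12 (cv2) and the standard library are available. Lean on these libraries where they do the work, as an engineer would, in place of code of your own. Each camera call takes 0.05 s, during which the arm holds its last target. There are 200 camera calls.

## Working session

There is one attempt and no reset: what is moved stays moved. The work goes in short steps, Python scripts to look and compute and a shell command to move; the robot and the scene stay as the last step left them, time stands still between calls to the robot, and variables do not carry over. Pictures are saved under pics/ and viewed, about 8 in all and at most 12, crops included, and the job is handed in when it is done.

```bash
ls; mkdir -p pics; cat > look.py <<'E'
import sys,numpy as np,cv2
from station import r
s=r.sense(); print({k:np.round(s[k],3).tolist() for k in('time','position','tool_rot','finger_gap','wrist_force')})
names=['beaker_mid','bowl','scale_seat','rack','jar0','jar1','jar2','mug','mill','spoon','nut0']
ims=[]
for cam in ['top','side']:
    d=r.read_camera(cam); ims.append(d['frame']); T=np.array(d['world_from_camera']); K=np.array(d['mtx'])
    cv2.imwrite(f'pics/{cam}0.png',d['frame'][:,:,::-1])
    np.savez(f'{cam}0.npz',frame=d['frame'],z=d['z_map'],K=K,T=T)
    print(cam,np.round(T,2).tolist(),K.tolist())
    for n in names:
        for o in r.find_in(cam,n)[:2]:
            p=np.array(o['xyz']); w=T[:3,:3]@p+T[:3,3]; px=K@p/p[2]
            print(cam,n,round(o['conf'],2),w.round(0),px[:2].round(0))
E
python3 look.py
```

```text
pics
{'time': 0.0, 'position': [234.762, -469.121, 226.043], 'tool_rot': [-2.672, 1.651, 0.002], 'finger_gap': 91.931, 'wrist_force': [0.114, -0.38, -0.116]}
top [[0.1, -0.97, 0.2, 384.11], [-0.99, -0.1, 0.02, -0.81], [0.0, -0.2, -0.98, 1122.91], [0.0, 0.0, 0.0, 1.0]] [[518.7764607815027, 0.0, 283.1536471933824], [0.0, 518.7764607815027, 206.9123427440331], [0.0, 0.0, 1.0]]
top beaker_mid 0.23 [547. 172.  26.] [210. 229.]
top bowl 0.76 [523. 375.  26.] [114. 231.]
top scale_seat 0.79 [ 448. -311.   29.] [434. 300.]
top rack 0.63 [542. -69.   8.] [321. 244.]
top rack 0.53 [759.  89. 102.] [257. 127.]
top jar0 0.87 [552. -66. 110.] [324. 232.]
top jar0 0.79 [449. -70. 110.] [321. 285.]
top jar1 0.87 [552. -66. 110.] [324. 232.]
top jar1 0.79 [449. -70. 110.] [321. 285.]
top jar2 0.87 [552. -66. 110.] [324. 232.]
top jar2 0.79 [449. -70. 110.] [321. 285.]
top mug 0.77 [710. 279.  49.] [169. 149.]
top mill 0.92 [758.  90. 104.] [257. 128.]
top mill 0.35 [548. 161.  49.] [213. 228.]
top spoon 0.6 [ 716. -246.   16.] [408. 174.]
top nut0 0.57 [538. 153.  49.] [216. 233.]
top nut0 0.52 [550
[... 286 characters left out ...]
 55.] [267. 263.]
side beaker_mid 0.19 [440. -59.  80.] [355. 221.]
side bowl 0.8 [534. 346.  23.] [212. 328.]
side scale_seat 0.63 [ 441. -282.   28.] [390. 193.]
side scale_seat 0.28 [ 709. -277.   10.] [312. 166.]
side rack 0.87 [536. -45.  23.] [317. 224.]
side jar0 0.9 [441. -56.  81.] [354. 221.]
side jar0 0.88 [638. -60.  81.] [290. 190.]
side jar1 0.9 [441. -56.  81.] [354. 221.]
side jar1 0.88 [638. -60.  81.] [290. 190.]
side jar2 0.9 [441. -56.  81.] [354. 221.]
side jar2 0.88 [638. -60.  81.] [290. 190.]
side mug 0.23 [536. 163.  60.] [268. 262.]
side mill 0.62 [753. 108.  79.] [215. 204.]
side spoon 0.49 [ 708. -275.   14.] [312. 165.]
side nut0 0.57 [637. -58.  82.] [290. 190.]
```

View pics/top0.png

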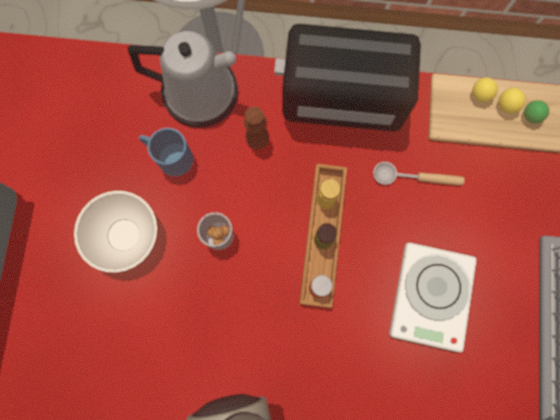

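View pics/side0.png

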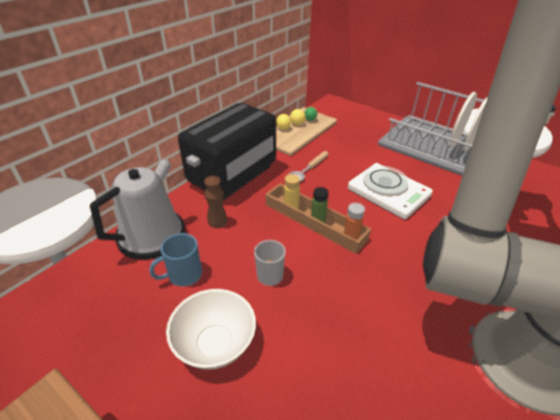

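```bash
cat > fit.py <<'E'
import numpy as np
from scipy.optimize import least_squares
def world(d):
    z=d['z']; v,u=np.indices(z.shape); K=d['K']
    P=np.stack([(u-K[0,2])/K[0,0]*z,(v-K[1,2])/K[1,1]*z,z],-1)
    W=P@d['T'][:3,:3].T+d['T'][:3,3]; W[z==0]=np.nan; return W
def circ(p,r=None):
    c0=p.mean(0)
    f=(lambda q:np.hypot(*(p-q[:2]).T)-r) if r else (lambda q:np.hypot(*(p-q[:2]).T)-q[2])
    return least_squares(f,[*c0,50] if not r else c0,loss='soft_l1').x
if __name__=='__main__':
  for cam in['top','side']:
    d=np.load(cam+'0.npz'); W=world(d); X,Y,Z=np.moveaxis(W,-1,0); F=d['frame'].astype(int)
    def near(x,y,R): return np.hypot(X-x,Y-y)<R
    print(cam)
    for n,x,y,R,lo,hi in[('beaker',540,160,70,78,92),('bowl',530,360,120,60,72),('mug',710,279,70,88,102),('mill',758,90,50,140,156),('j1',449,-70,35,104,114),('j2',552,-66,35,104,114),('j3',638,-65,35,104,114)]:
        m=near(x,y,R)&(Z>lo)&(Z<hi)
        if m.sum()>8: print(n,m.sum(),circ(W[m][:,:2]).round(1),np.median(Z[m]).round(1),W[m].min(0).round(0),W[m].max(0).round(0))
    m=near(448,-300,140)&(F.max(-1)<60)&(Z>35)&(Z<60)
    print('ring',m.sum(),circ(W[m][:,:2]).round(1) if m.sum()>9 else '', np.median(Z[m]) if m.any() else '')
    m=near(448,-300,140)&(Z>38)&(Z<60); print('pan',m.sum(),np.nanmean(W[m],0).round(1),W[m].min(0).round(0),W[m].max(0).round(0))
    m=(abs(X-540)<200)&(abs(Y+65)<60)&(Z>34)&(Z<46); print('rack',W[m].min(0).round(0),W[m].max(0).round(0))
E
python3 fit.py
```

```text
top
beaker 199 [540.7 152.3  33. ] 84.9 [507. 119.  78.] [576. 187.  91.]
bowl 801 [520.3 357.4  80.9] 64.9 [437. 274.  60.] [605. 443.  71.]
mug 291 [702.9 271.4  37.8] 94.5 [663. 232.  88.] [743. 311. 100.]
mill 253 [771.3  94.8  13. ] 144.2 [752.  77. 140.] [789. 114. 152.]
j1 324 [449.3 -71.4  14. ] 110.6 [430. -90. 104.] [469. -52. 114.]
j2 301 [553.  -72.8  14.1] 110.4 [534. -93. 104.] [573. -53. 114.]
j3 285 [642.9 -71.7  14.1] 110.4 [624. -91. 105.] [663. -53. 114.]
ring 0  
pan 3423 [ 475.6 -314.    45.7] [ 409. -382.   38.] [ 545. -248.   55.]
rack [ 412. -108.   34.] [713. -35.  46.]
side
beaker 202 [538.6 153.8  33.1] 83.2 [504. 119.  78.] [575. 188.  87.]
bowl 792 [518.  358.9  81.2] 63.9 [435. 273.  60.] [604. 442.  68.]
mug 266 [700.6 273.2  37.7] 93.5 [661. 233.  88.] [741. 313.  97.]
mill 98 [767.1  95.9  11.7] 143.2 [751.  77. 140.] [785. 114. 149.]
j1 161 [446.6 -68.5  15. ] 109.3 [427. -90. 104.] [466. -50. 112.]
j2 136 [550.4 -70.5  15.1] 109.1 [532. -90. 104.] [570. -52. 112.]
j3 122 [640. -69.  15.] 109.1 [621. -90. 104.] [660. -51. 113.]
ring 0  
pan 1019 [ 471.5 -309.    44.8] [ 407. -383.   38.] [ 542. -245.   51.]
rack [ 410. -108.   34.] [712. -33.  46.]
```

The pictures show the beaker at top pixel (215,231) with the nuts in it, the bowl at (117,232), the rack at about (323,235) and the ring at (438,287). This agrees with the fits: beaker (540,153), bowl (519,358), pan (476,-314), rim heights 85 and 65. I'll move above the beaker and log the joints so I can learn the kinematics.

```bash
cat > log.py <<'E'
import json,numpy as np
from station import r
from scipy.spatial.transform import Rotation as R
s=r.sense(); M=R.from_rotvec(s['tool_rot']).as_matrix()
open('log.jsonl','a').write(json.dumps([list(map(float,s['joint_positions'])),list(map(float,s['position'])),list(map(float,s['tool_rot']))])+'\n')
print(round(s['time'],2),'q',np.round(s['joint_positions'],2),'p',np.round(s['position'],1),'x',M[:,0].round(3),'z',M[:,2].round(3),'gap',round(s['finger_gap'],1),'F',np.round(s['wrist_force'],1))
E
python3 log.py
python3 -m jog '[[[0,-0.0247,-0.0325,0,0,0,0],[0,-0.0247,-0.0325,0,0,0,0],[0,-0.0247,-0.0325,0,0,0,0],[0,-0.0247,-0.0325,0,0,0,0],[0,-0.0247,-0.0325,0,0,0,0],[0,-0.0247,-0.0325,0,0,0,0],[0,-0.0247,-0.0325,0,0,0,0],[0,-0.0247,-0.0325,0,0,0,0],[0,-0.0247,-0.0325,0,0,0,0],[0,-0.0247,-0.0325,0,0,0,0]]]'
python3 log.py
python3 -m jog '[[[0,-0.0247,-0.0325,0,0,0,0],[0,-0.0247,-0.0325,0,0,0,0],[0,-0.0247,-0.0325,0,0,0,0],[0,-0.0247,-0.0325,0,0,0,0],[0,-0.0247,-0.0325,0,0,0,0],[0,-0.0247,-0.0325,0,0,0,0],[0,0,0,0,0,0,-7],[0,0,0,0,0,0,-7],[0,0,0,0,0,0,-7]]]'
python3 log.py
python3 -m jog '[[[0,0,0,0,0,0,-7],[0,0,0,0,0,0,-7],[0,0,0,0,0,0,-7],[0,0,0,0,0,0,-7],[0,0,0,0,0,0,-7],[0,0,0,0,0,0,-7]]]'
python3 log.py
```

```text
1.2 q [-1.25  0.34  1.52  0.    1.28 -0.15] p [ 234.9 -469.5  226.7] x [ 0.447 -0.894  0.   ] z [ 0. -0. -1.] gap 91.6 F [ 0.1 -1.1 -0. ]
time: 2.03
position: [417.4, -100.9, 225.6]
tool_rot: [2.658, -1.67, 0.008]
wrist_force: [1.4, -1.6, -0.1]
finger_gap: 91.9
2.03 q [-0.41  0.16  1.77 -0.    1.2   0.71] p [ 417.4 -100.9  225.6] x [ 0.434 -0.901  0.006] z [ 0.003 -0.005 -1.   ] gap 91.9 F [ 1.4 -1.6 -0.1]
time: 2.78
position: [531.1, 132.7, 225.1]
tool_rot: [2.927, -1.139, 0.014]
wrist_force: [-0.4, -0.4, 0.1]
finger_gap: 91.8
2.78 q [ 0.11  0.38  1.47 -0.    1.28  0.85] p [531.1 132.7 225.1] x [ 0.737 -0.676  0.008] z [ 0.008 -0.004 -1.   ] gap 91.8 F [-0.4 -0.4  0.1]
time: 3.28
position: [531.0, 134.4, 224.3]
tool_rot: [3.138, 0.01, 0.011]
wrist_force: [-0.6, 0.0, 0.6]
finger_gap: 91.9
3.28 q [ 0.11  0.38  1.47 -0.    1.28  0.11] p [531.  134.4 224.3] x [1.    0.006 0.007] z [ 0.007 -0.004 -1.   ] gap 91.9 F [-0.6  0.   0.6]
```

```bash
python3 -m jog '[[[0,0,0,0,7,0,0],[0,0,0,0,7,0,0],[0,0,0,0,7,0,0],[0,0,0,0,7,0,0]]]' >/dev/null; python3 log.py
python3 -m jog '[[[0,0,0,0,7,0,0],[0,0,0,0,7,0,0],[0,0,0,0,3,0,0]]]' >/dev/null; python3 log.py
```

```text
3.62 q [-0.17  0.39  1.57  0.51  1.31 -0.36] p [532.2 140.5 227.7] x [1.    0.025 0.019] z [ 0.005  0.476 -0.879] gap 91.8 F [-0.4 -0.2 -0.9]
3.87 q [-0.31  0.46  1.62  0.77  1.42 -0.61] p [534.  138.3 229.7] x [0.999 0.02  0.027] z [ 0.005  0.72  -0.694] gap 92.0 F [-0.4  0.5  0.1]
```

```bash
python3 -m jog '[[[0,0,0,0,-7,0,0],[0,0,0,0,-7,0,0],[0,0,0,0,-7,0,0],[0,0,0,0,-7,0,0],[0,0,0,0,-7,0,0],[0,0,0,0,-7,0,0],[0,0,0,0,-7,0,0],[0,0,0,0,-7,0,0],[0,0,0,0,-7,0,0],[0,0,0,0,-7,0,0]]]' >/dev/null; python3 log.py
python3 -m jog '[[[0,0,0,0,-7,0,0],[0,0,0,0,-7,0,0],[0,0,0,0,-7,0,0],[0,0,0,0,-7,0,0],[0,0,0,0,-7,0,0]]]' >/dev/null; python3 log.py
```

```text
4.7 q [ 0.33  0.48  1.37 -0.43  1.42  0.44] p [540.5 127.3 232.1] x [ 0.999 -0.005  0.041] z [ 0.035 -0.425 -0.904] gap 92.1 F [-0.6 -0.8 -1. ]
5.12 q [ 0.54  0.75  1.26 -0.89  1.75  0.7 ] p [542.5 132.1 237.7] x [0.998 0.001 0.057] z [ 0.029 -0.874 -0.485] gap 91.8 F [-0.2 -0.6  0.1]
```

```bash
cat > kin.py <<'E'
import json,numpy as np
from scipy.spatial.transform import Rotation as R
from scipy.optimize import least_squares
L=[json.loads(l) for l in open('log.jsonl')]
def rots(q):
    s=['z','y','y','z','y','z']; A=[np.eye(3)]
    for a,v in zip(s,q): A.append(A[-1]@R.from_euler(a,v).as_matrix())
    A[-1]=A[-1]@R.from_euler('z',np.pi).as_matrix(); return A
def row(q): # offsets: base z; o1 xyz; o2 x,z; o3 x,z; o4 xyz(y lumps); o6 z
    A=rots(q); return np.column_stack([A[1][:,0],A[1][:,1],A[2][:,2],A[2][:,0],A[3][:,2],A[3][:,0],A[4][:,0],A[4][:,1],A[6][:,2],[0,0,1]])
B=np.vstack([row(l[0]) for l in L]); y=np.concatenate([l[1] for l in L])
o,*_=np.linalg.lstsq(B,y,rcond=1e-4)
lo=np.array([-2.53,-.77,.04,-1,.28,-3.11]);hi=np.array([2.53,2.02,2.7,4.14,2.66,3.11])
def ik(p,M,q0=(0,.4,1.5,0,1.3,0)):
    best=None
    for s in [q0,(.3,.5,1.4,-.5,1.5,.5),(-.3,.5,1.6,.8,1.4,-.6),(-.3,.8,1.6,1.5,1.4,-.6),(.6,.4,1.5,.5,1.4,2.)]:
        f=lambda q:np.r_[row(q)@o-p,(200*R.from_matrix(rots(q)[6].T@M).as_rotvec())]
        t=least_squares(f,np.clip(s,lo+.01,hi-.01),bounds=(lo,hi))
        if best is None or t.cost<best.cost: best=t
    return best.x,np.sqrt(2*best.cost)
def pose(pour,lean,foot,hg,tilt,jx=1): # pour: azimuth deg; lean: initial lean away from pour; foot..: grasp point world; tilt of beaker
    u=np.array([np.cos(np.radians(pour)),np.sin(np.radians(pour)),0]); zz=np.array([0,0,1.])
    a=np.radians(lean-tilt); tz=np.sin(a)*u-np.cos(a)*zz
    n=np.cross(zz,u)*jx; M=np.column_stack([n,np.cross(tz,n),tz]); return M
if __name__=='__main__':
    print('o',o.round(1),'res',np.abs(B@o-y).max().round(2), max(np.linalg.norm((R.from_matrix(rots(l[0])[6]).inv()*R.from_rotvec(l[2])).as_rotvec()) for l in L).__round__(4))
    bowl=np.array([519,358,0])
    for pour in range(0,360,30):
        u=np.array([np.cos(np.radians(pour)),np.sin(np.radians(pour)),0])
        for lean in(30,45):
          for jx in(1,-1):
            g0=np.array([540,153,58.]); out=[]
            for g,t in[(g0,0),(bowl+[0,0,200],0),(bowl-60*u+[0,0,150],50),(bowl-60*u+[0,0,125],103)]:
                M=pose(pour,lean,0,0,t,jx); q,e=ik(g+19*M[:,2],M); out.append(round(e,1))
            if max(out)<3: print(pour,lean,jx,out,q.round(2))
E
python3 kin.py
```

```text
o [ -0.   76.4 506.2  -0.  379.6  46.5   0.    0.  318.1 222.9] res 0.0 0.0
30 30 1 [np.float64(1.8), np.float64(0.0), np.float64(0.0), np.float64(0.0)] [ 0.49  1.34  0.46 -0.06  2.62 -1.63]
30 30 -1 [np.float64(1.8), np.float64(0.0), np.float64(0.0), np.float64(0.0)] [ 0.49  1.34  0.46 -0.06  2.62  1.51]
60 30 1 [np.float64(0.0), np.float64(0.0), np.float64(0.0), np.float64(0.0)] [ 0.63  1.29  0.57 -0.63  2.43 -2.21]
60 30 -1 [np.float64(0.0), np.float64(0.0), np.float64(0.0), np.float64(0.0)] [ 0.63  1.29  0.57 -0.63  2.43  0.93]
60 45 1 [np.float64(0.0), np.float64(0.0), np.float64(0.0), np.float64(0.0)] [ 0.61  1.13  0.74 -0.45  2.19 -2.09]
60 45 -1 [np.float64(0.0), np.float64(0.0), np.float64(0.0), np.float64(0.0)] [ 0.61  1.13  0.74 -0.45  2.19  1.05]
90 30 1 [np.float64(0.0), np.float64(0.0), np.float64(0.0), np.float64(0.0)] [ 0.75  1.15  0.9  -0.9   2.03 -2.38]
90 30 -1 [np.float64(0.0), np.float64(0.0), np.float64(0.0), np.float64(0.0)] [ 0.75  1.15  0.9  -0.9   2.03  0.76]
90 45 1 [np.float64(0.0), np.float64(0.0), np.float64(0.0), np.float64(0.0)] [ 0.71  1.02  1.   -0.7
[... 1484 characters left out ...]
   1.26 -1.01]
270 30 -1 [np.float64(0.0), np.float64(0.0), np.float64(0.0), np.float64(0.0)] [0.11 0.84 1.77 1.5  1.26 2.13]
270 45 1 [np.float64(0.0), np.float64(0.0), np.float64(0.0), np.float64(0.0)] [ 0.17  0.72  1.73  1.3   1.05 -0.76]
270 45 -1 [np.float64(0.0), np.float64(0.0), np.float64(0.0), np.float64(0.0)] [0.17 0.72 1.73 1.3  1.05 2.38]
300 30 1 [np.float64(0.0), np.float64(0.0), np.float64(0.0), np.float64(0.0)] [ 0.13  0.96  1.4   1.09  1.62 -0.86]
300 45 1 [np.float64(2.1), np.float64(0.0), np.float64(0.0), np.float64(0.0)] [ 0.18  0.84  1.42  0.93  1.45 -0.75]
330 30 1 [np.float64(0.0), np.float64(0.0), np.float64(0.0), np.float64(0.0)] [ 0.23  1.1   1.02  0.82  2.03 -0.86]
```

The kinematic fit is exact (residual 0.0), and picking up at a 45° lean with the pour towards +y is feasible. I'll rotate to the grasp lean.

```bash
cat > go.py <<'E'
# go.py gx gy gz lean [pour=90]: grasp-point target -> remaining shift (m, tool axes now) and turn (deg, tool axes)
import sys,numpy as np
from kin import pose,R
from station import r
a=list(map(float,sys.argv[1:])); M=pose(a[4] if len(a)>4 else 90,a[3],0,0,0,-1)
s=r.sense(); N=R.from_rotvec(s['tool_rot']).as_matrix(); p=np.array(s['position'])
t=np.array(a[:3])+19*M[:,2]
print('grasp now',(p-19*N[:,2]).round(1),'TCP shift(tool)',(N.T@(t-p)/1000).round(4),'same in target axes',(M.T@(t-p)/1000).round(4),'turn',np.degrees(R.from_matrix(N.T@M).as_rotvec()).round(2))
E
python3 -m jog '[[[0,0,0,0,7.1,0,0],[0,0,0,0,7.1,0,0],[0,0,0,0,7.1,0,0],[0,0,0,0,7.1,0,0],[0,0,0,0,7.1,0,0],[0,0,0,0,7.1,0,0],[0,0,0,0,7.1,0,0],[0,0,0,0,7.1,0,0],[0,0,0,0,7.1,0,0],[0,0,0,0,7.1,0,0]]]' >/dev/null
python3 -m jog '[[[0,0,0,0,7.1,0,0],[0,0,0,0,7.1,0,0],[0,0,0,0,7.1,0,0],[0,0,0,0,7.1,0,0],[0,0,0,0,5,0,0],[0,0,0,0,0,0,0]]]' >/dev/null; python3 log.py
python3 go.py 539.7 81.5 131.5 45
```

```text
6.45 q [-0.29  0.48  1.61  0.75  1.36 -0.59] p [546.5 139.3 211.5] x [0.999 0.011 0.032] z [ 0.016  0.688 -0.726] gap 91.8 F [ 0.2 -0.8 -1.1]
grasp now [546.2 126.2 225.3] TCP shift(tool) [-0.0103  0.0962  0.0372] same in target axes [-0.0068  0.0974  0.0347] turn [ 1.54 -0.88  1.74]
```

```bash
python3 -m jog '[[[0,-0.003,0.033,0.012,0.5,-0.3,0.6],[0,-0.003,0.033,0.012,0.5,-0.3,0.6],[0,-0.003,0.030,0.012,0.5,-0.3,0.5],[0,0,0,0,0,0,0]]]' >/dev/null; python3 log.py
python3 go.py 539.7 81.5 131.5 45
```

```text
6.78 q [-0.37  0.63  1.67  0.75  1.28 -0.76] p [541.8  92.4 117.3] x [1.    0.001 0.005] z [ 0.003  0.698 -0.716] gap 91.2 F [ 0.5 -0.3  0.1]
grasp now [541.8  79.1 130.9] TCP shift(tool) [-0.0021 -0.0024  0.0012] same in target axes [-0.0021 -0.0024  0.0013] turn [ 0.71 -0.15  0.24]
```

```bash
python3 -m jog '[[[0,-0.002,-0.002,0.02,0.7,-0.1,0.2],[0,0,0,0.02,0,0,0],[0,0,0,0.02,0,0,0],[0,0,0,0,0,0,0]]]' >/dev/null; python3 log.py
python3 go.py 539.7 151.5 61.5 45
cat > snap.py <<'E'
import sys,cv2
from station import r
ims=[cv2.cvtColor(r.read_camera(c)['frame'],cv2.COLOR_RGB2BGR) for c in sys.argv[2:]]
im=cv2.hconcat(ims) if len(ims)>1 else ims[0]
if im.shape[1]>800: im=cv2.resize(im,None,fx=800/im.shape[1],fy=800/im.shape[1],interpolation=cv2.INTER_AREA)
cv2.imwrite(f'pics/{sys.argv[1]}.png',im)
E
python3 snap.py pre wrist side
```

```text
7.12 q [-0.3   0.68  1.71  0.82  1.17 -0.8 ] p [542.2 138.1  77.4] x [1.    0.001 0.003] z [ 0.002  0.701 -0.713] gap 91.8 F [-0.4  0.3  0.7]
grasp now [542.2 124.8  91. ] TCP shift(tool) [-0.0026  0.0015  0.0397] same in target axes [-0.0025  0.0018  0.0397] turn [ 0.5  -0.11  0.17]
```

View pics/pre.png

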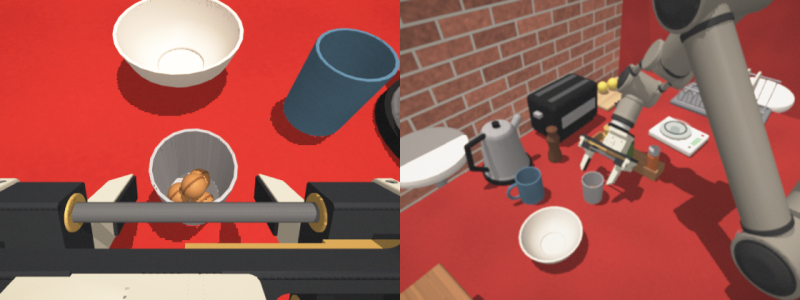

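Wrist view: the beaker (centre about 193,165) sits midway between the fingers (about 135 and 256), and the path is clear. I'll advance and close.

```bash
python3 -m jog '[[[0,-0.003,0.001,0.014,0.5,0,0],[0,0,0.001,0.014,0,0,0],[0,0,0,0.010,0,0,0],[0,0,0,0,0,0,0]]]' >/dev/null; python3 log.py
python3 go.py 539.7 151.5 61.5 45
```

```text
7.55 q [-0.25  0.72  1.74  0.87  1.11 -0.84] p [543.8 162.5  52.8] x [ 1.    -0.     0.016] z [ 0.012  0.705 -0.709] gap 91.7 F [-0.7  0.2 -0.4]
grasp now [543.6 149.2  66.3] TCP shift(tool) [-0.0042  0.0016  0.005 ] same in target axes [-0.0041  0.0016  0.005 ] turn [ 0.19 -0.68  0.65]
```

```bash
python3 -m jog '[[[0,-0.004,0.001,0.004,0,-0.6,0],[0,-0.001,0.001,0.002,0,0,0],[0,0,0,0,0,0,0]]]' >/dev/null; python3 log.py
python3 go.py 539.7 151.5 61.5 45
```

```text
7.8 q [-0.25  0.73  1.74  0.87  1.1  -0.85] p [538.3 166.   46.2] x [1.    0.008 0.008] z [-0.     0.705 -0.71 ] gap 91.6 F [-0.6 -0.6 -0.2]
grasp now [538.3 152.6  59.7] TCP shift(tool) [ 0.0014 -0.0006 -0.0021] same in target axes [ 0.0014 -0.0006 -0.002 ] turn [0.2  0.03 0.64]
```

```bash
python3 -m jog '[[[0,0.001,0,-0.002,0,0,0.5],[1,0,0,0,0,0,0],[1,0,0,0,0,0,0],[1,0,0,0,0,0,0],[1,0,0,0,0,0,0],[1,0,0,0,0,0,0],[1,0,0,0,0,0,0],[1,0,0,0,0,0,0]]]' ; python3 log.py
python3 go.py 539.7 151.5 61.5 45
```

```text
time: 8.47
position: [540.3, 163.2, 48.4]
tool_rot: [-2.36, -0.0, -0.003]
wrist_force: [-0.2, -0.4, -0.3]
finger_gap: 67.9
8.47 q [-0.25  0.73  1.74  0.87  1.11 -0.83] p [540.3 163.2  48.4] x [ 1.    -0.001  0.002] z [ 0.002  0.704 -0.71 ] gap 67.9 F [-0.2 -0.4 -0.3]
grasp now [540.2 149.8  61.9] TCP shift(tool) [-0.0006 -0.001   0.0015] same in target axes [-0.0006 -0.001   0.0015] turn [ 0.22 -0.11  0.06]
```

Gap 67.9 mm, as expected at that height, so the beaker is held. I'll lift it and carry it over the bowl.

```bash
python3 -m jog '[[[1,0,-0.014,-0.014,0,0,0],[1,0,-0.018,-0.018,0,0,0],[1,0,-0.02,-0.02,0,0,0],[1,0,-0.018,-0.018,0,0,0],[1,0,-0.012,-0.012,0,0,0],[1,0,0,0,0,0,0]]]' >/dev/null; python3 log.py
python3 go.py 530 293 165 45
python3 -m jog '[[[1,0,-0.01,0.01,0,0,0],[1,0,-0.016,0.016,0,0,0],[1,0,-0.02,0.02,0,0,0],[1,0,-0.02,0.02,0,0,0],[1,0,-0.016,0.016,0,0,0],[1,0,-0.01,0.01,0,0,0],[1,0,0,0,0,0,0]]]' >/dev/null; python3 log.py
python3 go.py 519 293 165 45
```

```text
8.97 q [-0.25  0.54  1.67  0.79  1.28 -0.62] p [538.2 163.3 165.6] x [ 1.    -0.    -0.006] z [-0.004  0.703 -0.711] gap 67.7 F [ 0.3 -0.3 -1.6]
grasp now [538.3 150.  179.1] TCP shift(tool) [-0.0081 -0.0919  0.1106] same in target axes [-0.0082 -0.0913  0.1111] turn [ 0.35  0.23 -0.23]
9.55 q [-0.01  0.55  1.68  0.89  1.12 -0.49] p [537.  295.6 156.4] x [ 1.    -0.004 -0.011] z [-0.005  0.698 -0.716] gap 67.3 F [-0.1 -0.4 -2.5]
grasp now [537.1 282.4 170. ] TCP shift(tool) [-0.018  -0.0042  0.0111] same in target axes [-0.018  -0.0042  0.011 ] turn [ 0.71  0.28 -0.61]
```

```bash
python3 -m jog '[[[1,-0.009,-0.002,0.005,0,0,-0.3],[1,-0.008,-0.002,0.005,0,0,-0.3],[1,0,0.001,0,-3,0,0],[1,0,0.0017,0,-5,0,0],[1,0,0.002,0,-6,0,0],[1,0,0.002,0,-6,0,0],[1,0,0.002,0,-6,0,0],[1,0,0.002,0,-6,0,0],[1,0,0.002,0,-6,0,0],[1,0,0.002,0,-6,0,0]]]' >/dev/null; python3 log.py
python3 go.py 519 293 150 -3
```

```text
10.38 q [ 0.38  0.55  1.45 -0.03  1.17  0.4 ] p [515.8 280.9 134.7] x [ 1.    -0.008 -0.015] z [-0.015 -0.034 -0.999] gap 67.4 F [-0.5  0.2 -2.5]
grasp now [516.1 281.5 153.7] TCP shift(tool) [ 0.0031 -0.0112  0.0033] same in target axes [ 0.0032 -0.0113  0.0031] turn [-1.07  0.89 -0.44]
```

```bash
python3 -m jog '[[[1,0.003,-0.004,0,-6,0.8,0],[1,0,-0.004,0,-6,0,0],[1,0,0.002,0,-6,0,0],[1,0,0.002,0,-6,0,0],[1,0,0.002,0,-4,0,0],[1,0,0,0,0,0,0]]]' >/dev/null; python3 log.py
python3 go.py 519 293 125 -50
```

```text
10.88 q [ 0.6   0.76  1.2  -0.44  1.53  0.7 ] p [517.3 282.1 132.2] x [ 1.    -0.005 -0.005] z [-0.007 -0.525 -0.851] gap 67.9 F [-1.1  0.7 -2.2]
grasp now [517.4 292.1 148.3] TCP shift(tool) [ 0.0018 -0.0071  0.0184] same in target axes [ 0.0017 -0.0125  0.0152] turn [-18.32   0.43  -0.03]
```

```bash
python3 -m jog '[[[1,0,-0.002,0.006,-5,0,0],[1,0,-0.002,0.007,-5,0,0],[1,0,-0.002,0.007,-4,0,0],[1,0,0,0,-3,0,0],[1,0,0,0,0,0,0],[1,0,0,0,0,0,0]]]' >/dev/null; python3 log.py
python3 go.py 519 293 122 -58; python3 snap.py pour1 side top
```

```text
11.38 q [ 0.67  0.93  1.1  -0.62  1.71  0.77] p [516.8 270.8 106.8] x [ 1.    -0.007 -0.018] z [-0.018 -0.75  -0.661] gap 67.5 F [ 0.2  0.2 -2.2]
grasp now [517.2 285.  119.4] TCP shift(tool) [ 0.002  -0.0002 -0.008 ] same in target axes [ 0.0022  0.0011 -0.0079] turn [-9.37  0.96  0.6 ]
```

View pics/pour1.png

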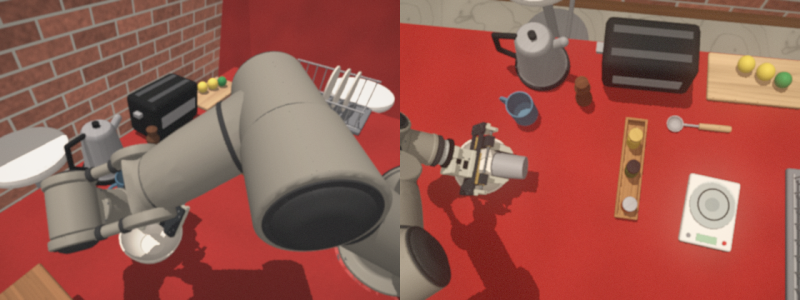

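Top half: the beaker lies horizontally at about (510,165) with its mouth over the bowl, and the gripper clears the mug. I'll tip the rest of the way.

```bash
python3 -m jog '[[[1,0,0,-0.003,-2,0,0],[1,0,0,-0.003,-2,0,0],[1,0,0,-0.002,-2,0,0],[1,0,0,0,-2,0,0],[1,0,0,0,-2,0,0],[1,0,0,0,0,0,0],[1,0,0,0,0,0,0],[1,0,0,0,0,0,0]]]' >/dev/null; python3 log.py
cat > nuts.py <<'E'
import numpy as np
from station import r
for c in('side','top'):
    d=r.read_camera(c);T=np.array(d['world_from_camera'])
    for o in r.find_in(c,'nut0'):
        if o['conf']>.25: print(c,round(o['conf'],2),(T[:3,:3]@o['xyz']+T[:3,3]).round(0))
E
python3 nuts.py; python3 go.py 519 293 122 -60
```

```text
12.15 q [ 0.7   1.    1.   -0.72  1.85  0.77] p [521.2 273.3 121.6] x [ 1.    -0.015 -0.009] z [-0.018 -0.844 -0.536] gap 67.4 F [ 0.1 -1.  -1.4]
side 0.57 [504. 335.  24.]
side 0.46 [516. 385.  28.]
side 0.31 [757. 109.  95.]
grasp now [521.4 289.4 131.7] TCP shift(tool) [-0.0021 -0.0094  0.0022] same in target axes [-0.0021 -0.0094  0.0018] turn [-2.34  1.   -0.04]
```

```bash
python3 -m jog '[[[1,0,0,0,-2,0,0],[1,0,0,0,-2,0,0],[1,0,0,0,0,0,0],[1,0,0,0,0,0,0],[1,0,0,0,0,0,0],[1,0,0,0,0,0,0],[1,0,0,0,0,0,0],[1,0,0,0,0,0,0]]]' >/dev/null; python3 log.py
python3 nuts.py; python3 snap.py pour2 side wrist
```

```text
13.02 q [ 0.71  1.05  0.97 -0.77  1.91  0.77] p [520.9 273.6 120.9] x [ 1.    -0.015 -0.009] z [-0.017 -0.884 -0.468] gap 67.6 F [ 0.1  0.1 -1.6]
side 0.41 [491. 345.  23.]
top 0.63 [540. 366.  32.]
top 0.59 [508. 367.  28.]
```

View pics/pour2.png

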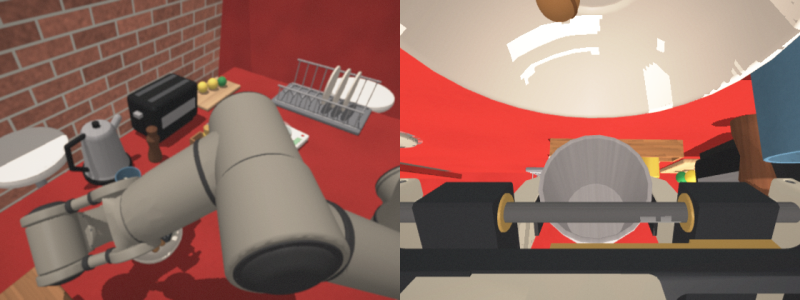

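The wrist view shows the empty interior of the beaker at about (595,190) and a nut in the bowl at (558,8). Measured weight also dropped by about 0.5 N. I'll check the reach for the carry.

```bash
cat > path.py <<'E'
import numpy as np
from kin import *
for pour in(60,90,120):
    q=(0,.4,1.5,0.8,1.3,0)
    for g in[(519,285,225),(505,150,225),(495,0,225),(485,-150,225),(476,-314,225),(476,-314,125)]:
        M=pose(pour,45,0,0,0,-1); q,e=ik(np.array(g)+19*M[:,2],M,q); print(pour,g,q.round(2),round(e,2))
E
python3 path.py
python3 -m jog '[[[1,0,-0.010,-0.006,3,0,0],[1,0,-0.012,-0.008,5,0,0],[1,0,-0.014,-0.008,6,0,0],[1,0,-0.012,-0.010,6,0,0],[1,0,-0.010,-0.012,6,0,0],[1,0,-0.008,-0.012,6,0,0],[1,0,-0.002,-0.006,6,0,0],[1,0,-0.002,0,6,0,0],[1,0,-0.002,0,6,0,0],[1,0,-0.002,0,6,0,0]]]' >/dev/null; python3 log.py
python3 go.py 519 285 225 45
```

```text
60 (519, 285, 225) [ 0.06  0.3   1.94  1.08  0.73 -0.19] 0.0
60 (505, 150, 225) [-0.27  0.26  2.    1.    0.95 -0.39] 0.0
60 (495, 0, 225) [-0.62  0.3   1.93  0.87  1.18 -0.55] 0.0
60 (485, -150, 225) [-0.87  0.42  1.73  0.74  1.38 -0.65] 0.0
60 (476, -314, 225) [-1.05  0.61  1.39  0.66  1.6  -0.67] 0.0
60 (476, -314, 125) [-1.05  0.73  1.48  0.66  1.44 -0.8 ] 0.0
90 (519, 285, 225) [-0.01  0.45  1.68  0.87  1.19 -0.42] 0.0
90 (505, 150, 225) [-0.27  0.43  1.72  0.77  1.34 -0.6 ] 0.0
90 (495, 0, 225) [-0.55  0.48  1.64  0.65  1.52 -0.75] 0.0
90 (485, -150, 225) [-0.77  0.58  1.44  0.54  1.7  -0.86] 0.0
90 (476, -314, 225) [-0.94  0.77  1.08  0.46  1.93 -0.92] 0.0
90 (476, -314, 125) [-0.94  0.87  1.17  0.44  1.76 -1.01] 0.0
120 (519, 285, 225) [ 0.04  0.63  1.35  0.68  1.59 -0.62] 0.0
120 (505, 150, 225) [-0.18  0.6   1.42  0.57  1.68 -0.81] 0.0
120 (495, 0, 225) [-0.42  0.62  1.37  0.44  1.81 -0.99] 0.0
120 (485, -150, 225) [-0.63  0.71  1.2   0.32  1.96 -1.14] 0.0
120 (476, -314, 225) [-0.81  0.89  0.84  0.21  2.18 -1.28] 0.0
120 (476, -314, 125) [-0.81  0.98  0.94  0.19  2.   -1.32] 0.0
14.15 q [ 0.53  0.68  1.28 -0.06  1.22  0.56] p [520.5 375.  108.2] x [ 1.    -0.01  -0.008] z [-0.009 -0.069 -0.998] gap 67.7 F [-0.1 -0.5 -1.8]
grasp now [520.6 376.3 127.1] TCP shift(tool) [-0.0016  0.0835 -0.0979] same in target axes [-0.0015 -0.019  -0.1272] turn [48.94  0.25 -0.74]
```

I had one tool axis sign wrong: the beaker drifted +y to 376, staying inside the bowl's rim with no contact force. I'll lift straight up before turning further.

```bash
python3 -m jog '[[[1,0,0,-0.02,0,0,0],[1,0,0,-0.03,0,0,0],[1,0,0,-0.03,0,0,0],[1,0,0,-0.02,0,0,0],[1,0,0,0,0,0,0]]]' >/dev/null; python3 log.py
python3 go.py 519 285 225 45; python3 nuts.py
```

```text
14.57 q [ 0.53  0.6   1.14 -0.05  1.45  0.55] p [520.  374.  212.2] x [ 1.    -0.017 -0.014] z [-0.015 -0.069 -0.997] gap 67.7 F [ 0.5  0.5 -1. ]
grasp now [520.2 375.3 231.2] TCP shift(tool) [0.0004 0.0753 0.0059] same in target axes [-0.001   0.0539 -0.053 ] turn [48.97  0.39 -1.25]
side 0.63 [517. 390.  28.]
side 0.54 [497. 371.  24.]
side 0.53 [494. 345.  31.]
top 0.52 [ 448. -311.   29.]
top 0.39 [499. 368.  29.]
```

```bash
python3 -m jog '[[[1,0,0.02,0,3,0,-0.5],[1,0,0.025,0,5,0,-0.5],[1,0,0.02,0,6,0,0],[1,0,0.008,0,6,0,0],[1,0,-0.002,0,6,0,0],[1,0,-0.002,0,6,0,0],[1,0,-0.002,0,6,0,0],[1,0,-0.002,0,6,0,0],[1,0,-0.001,0,4,0,0],[1,0,0,0,0,0,0]]]' >/dev/null; python3 log.py
python3 go.py 500 150 225 45; python3 nuts.py; python3 snap.py after side top
```

```text
15.6 q [ 0.    0.49  1.7   0.88  1.18 -0.42] p [508.5 304.5 188.3] x [ 0.999 -0.004 -0.048] z [-0.031  0.71  -0.704] gap 67.5 F [-0.1 -0.8 -1.4]
grasp now [509.1 291.  201.7] TCP shift(tool) [-0.0091  0.0832 -0.1162] same in target axes [-0.0085  0.0833 -0.1162] turn [-0.21  1.8  -2.1 ]
side 0.63 [493. 343.  28.]
side 0.6 [498. 370.  27.]
side 0.42 [541. 375.  28.]
```

View pics/after.png

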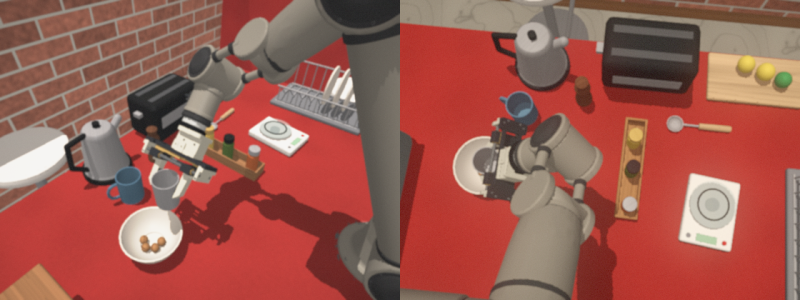

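Four nuts are visible in the bowl at about (150,243), the beaker is upright at (165,190), and the bowl and bystanders are in place. I'll carry the beaker over the rack.

```bash
python3 -m jog '[[[1,0,-0.01,-0.02,0,1,-1],[1,0,0.005,-0.025,0,0.8,-1],[1,0,0.018,-0.026,0,0,0],[1,0,0.022,-0.022,0,0,0],[1,0,0.022,-0.022,0,0,0],[1,0,0.022,-0.022,0,0,0],[1,0,0.018,-0.018,0,0,0],[1,0,0.008,-0.008,0,0,0]]]' >/dev/null; python3 log.py
python3 go.py 495 0 225 45
```

```text
16.57 q [-0.35  0.41  1.65  0.72  1.45 -0.61] p [510.8 119.  240.1] x [0.999 0.025 0.02 ] z [-0.003  0.699 -0.715] gap 67.7 F [-0.8 -0.1 -1.9]
grasp now [510.9 105.7 253.7] TCP shift(tool) [-0.019   0.0949 -0.0533] same in target axes [-0.0158  0.0948 -0.0544] turn [0.67 0.2  1.85]
```

```bash
python3 -m jog '[[[1,-0.002,0.015,-0.013,0.3,0.1,0.9],[1,-0.003,0.022,-0.019,0.3,0.1,0.9],[1,-0.003,0.026,-0.024,0,0,0],[1,-0.003,0.026,-0.024,0,0,0],[1,-0.003,0.026,-0.024,0,0,0],[1,-0.003,0.026,-0.024,0,0,0],[1,-0.003,0.022,-0.02,0,0,0],[1,0,0.013,-0.011,0,0,0],[1,0,0,0,0,0,0]]]' >/dev/null; python3 log.py
python3 go.py 477 -317.5 200 45
```

```text
17.32 q [-0.74  0.56  1.42  0.55  1.72 -0.82] p [ 494.2 -124.6  232.5] x [1.    0.01  0.006] z [-0.003  0.696 -0.718] gap 67.3 F [-1.3  0.4 -0.9]
grasp now [ 494.3 -137.9  246.1] TCP shift(tool) [-0.0193  0.1605 -0.0919] same in target axes [-0.0172  0.1593 -0.0944] turn [0.88 0.15 0.67]
```

```bash
python3 -m jog '[[[1,-0.002,0.014,-0.008,0.4,0,0.3],[1,-0.003,0.024,-0.014,0.4,0,0.3],[1,-0.003,0.028,-0.016,0,0,0],[1,-0.003,0.028,-0.016,0,0,0],[1,-0.003,0.028,-0.016,0,0,0],[1,-0.003,0.022,-0.013,0,0,0],[1,0,0.012,-0.007,0,0,0],[1,0,0,0,0,0,0]]]' >/dev/null; python3 log.py
python3 go.py 477 -317.5 200 45
cat > beak.py <<'E'
import numpy as np,sys
from fit import world,circ
from station import r
for c in('top','side'):
    d=r.read_camera(c); D=dict(z=d['z_map'],K=np.array(d['mtx']),T=np.array(d['world_from_camera'])); W=world(D)
    ms=r.silhouettes(c,'beaker_mid')
    for o in ms[:1]:
        P=W[o['mask']]; P=P[~np.isnan(P[:,0])]; print(c,round(o['conf'],2),len(P),np.percentile(P,[2,50,98],axis=0).round(1).tolist())
        np.save(f'beak_{c}.npy',P)
E
python3 beak.py; python3 snap.py sc1 side top
```

```text
17.98 q [-0.92  0.8   1.09  0.45  1.89 -0.94] p [ 484.1 -295.8  187.7] x [1.    0.016 0.001] z [-0.011  0.701 -0.714] gap 67.7 F [-0.1 -0.2 -1. ]
grasp now [ 484.3 -309.2  201.2] TCP shift(tool) [-0.0072  0.0066 -0.0049] same in target axes [-0.0071  0.0066 -0.005 ] turn [0.52 0.61 0.71]
top 0.96 939 [[475.0, -337.9, 141.4], [498.8, -318.1, 186.4], [516.3, -272.3, 226.4]]
side 0.22 124 [[508.2, 375.6, 17.9], [516.9, 386.3, 26.5], [528.0, 395.8, 31.0]]
```

View pics/sc1.png

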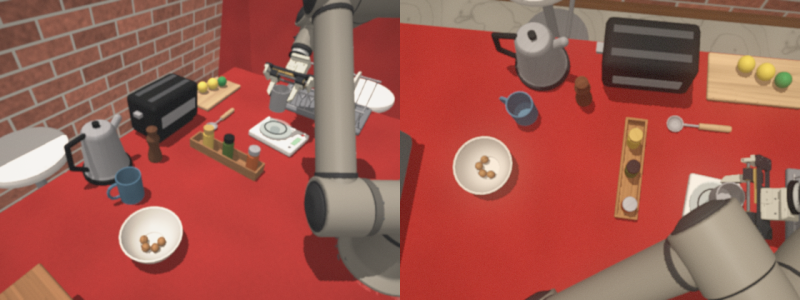

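The top view shows four nuts in the bowl, the rack and bystanders undisturbed, and the beaker over the pan. I'll fit the beaker's actual pose from the depth data before lowering.

```bash
cat > bfit.py <<'E'
import numpy as np
from fit import world,circ
from scipy.optimize import least_squares
from station import r
s=r.sense(); from scipy.spatial.transform import Rotation as R
N=R.from_rotvec(s['tool_rot']).as_matrix(); g=np.array(s['position'])-19*N[:,2]; print('grasp',g.round(1))
for c in('top','side'):
    d=r.read_camera(c); D=dict(z=d['z_map'],K=np.array(d['mtx']),T=np.array(d['world_from_camera'])); W=world(D)
    if c=='top':
        m=r.silhouettes(c,'beaker_mid')[0]['mask']
    else:
        F=d['frame'].astype(int); m=(F.max(-1)-F.min(-1)<30)&(np.hypot(W[...,0]-g[0],W[...,1]-g[1])<45)&(W[...,2]<g[2]+30)&(W[...,2]>g[2]-66)
    P=W[m]; P=P[~np.isnan(P[:,0])]; P=P[np.hypot(P[:,0]-g[0],P[:,1]-g[1]-3)<50]
    if c=='side': P=P[P[:,2]<g[2]-12]
    def res(q):
        v=np.array([q[3],q[4],1]); v/=np.linalg.norm(v); e=P-q[:3]; h=e@v; rho=np.linalg.norm(e-np.outer(h,v),axis=1)
        ro=31+4*h/85; o=np.hypot(rho-np.clip(rho,0,0)-ro,h-np.clip(h,0,85)); i=np.hypot(rho-ro+3,h-np.clip(h,4,85)); return np.minimum(o,i)
    q=least_squares(res,[g[0],g[1]+3,g[2]-62,0,0],loss='soft_l1').x
    print(c,len(P),'foot',q[:3].round(1),'tiltdeg',np.degrees(q[3:]).round(1),'medres',np.median(res(q)).round(2))
for cam in('top','side'):
    d=np.load(cam+'0.npz'); W=world(d); m=(np.hypot(W[...,0]-476,W[...,1]+314)<80)&(W[...,2]>39)&(W[...,2]<58)
    import cv2; mm=cv2.morphologyEx(m.astype(np.uint8),cv2.MORPH_OPEN,np.ones((3,3)));e=(mm-cv2.erode(mm,np.ones((3,3))))>0; print(cam,'pan edge fit',circ(W[e][:,:2]).round(1))
E
python3 bfit.py
```

```text
grasp [ 484.3 -306.6  203.2]
top 1022 foot [ 476.3 -302.1  145.2] tiltdeg [ 6.9 -1.1] medres 1.03
side 328 foot [ 489.3 -305.7  117. ] tiltdeg [-7.1  1.5] medres 0.69
top pan edge fit [ 476.1 -313.    65.3]
side pan edge fit [ 473.2 -311.9   64.6]
```

```bash
sed -i "s/q\[3\],q\[4\],1\]/0,q[4],1]/" bfit.py
python3 go.py 475.8 -316.6 150 45
python3 -m jog '[[[1,-0.004,0.010,0.004,0.3,0.3,0.3],[1,-0.004,0.016,0.012,0.2,0.3,0.3],[1,0,0.012,0.012,0,0,0],[1,0,0.004,0.004,0,0,0],[1,0,0,0,0,0,0],[1,0,0,0,0,0,0]]]' >/dev/null; python3 log.py
python3 go.py 475.8 -316.6 123 45; python3 bfit.py
```

```text
grasp now [ 484.  -307.3  202.9] TCP shift(tool) [-0.0083  0.0434  0.0313] same in target axes [-0.008   0.0438  0.0309] turn [0.5  0.64 0.83]
18.93 q [-0.95  0.84  1.15  0.44  1.8  -0.99] p [ 475.  -301.9  134.5] x [1.    0.002 0.003] z [ 0.001  0.707 -0.708] gap 67.5 F [ 0.6  1.3 -1.5]
grasp now [ 474.9 -315.3  148. ] TCP shift(tool) [0.0008 0.0185 0.0168] same in target axes [0.0008 0.0185 0.0168] turn [ 0.04 -0.05  0.21]
grasp [ 474.9 -315.3  148. ]
top 554 foot [ 474.9 -312.    87.3] tiltdeg [-0.  -0.6] medres 0.67
side 308 foot [ 473.7 -310.7   80.7] tiltdeg [62.  -2.3] medres 0.81
top pan edge fit [ 476.1 -313.    65.3]
side pan edge fit [ 473.2 -311.9   64.6]
```

The fit agrees with the grasp: foot at (474.9,-312,87), tilt about 0.6°. I'll lower slowly by about 25 mm.

```bash
python3 -m jog '[[[1,0.001,0.005,0.004,0,0,0],[1,0,0.005,0.005,0,0,0],[1,0,0.004,0.004,0,0,0],[1,0,0.001,0.001,0,0,0],[1,0,0,0,0,0,0],[1,0,0,0,0,0,0]]]' >/dev/null; python3 log.py
python3 go.py 475.8 -316.6 122 45; python3 bfit.py
```

```text
19.58 q [-0.94  0.87  1.16  0.44  1.77 -1.01] p [ 477.4 -303.3  114.4] x [1.    0.003 0.007] z [ 0.003  0.703 -0.711] gap 68.0 F [ 0.1  0.8 -0.9]
grasp now [ 477.3 -316.7  127.9] TCP shift(tool) [-0.0016  0.004   0.0042] same in target axes [-0.0016  0.004   0.0042] turn [ 0.31 -0.16  0.4 ]
grasp [ 477.3 -316.7  127.9]
top 458 foot [ 477.1 -313.5   67. ] tiltdeg [ 0.  -0.4] medres 0.79
side 301 foot [ 477.4 -314.9   48.3] tiltdeg [0.  1.7] medres 0.74
top pan edge fit [ 476.1 -313.    65.3]
side pan edge fit [ 473.2 -311.9   64.6]
```

```bash
python3 -m jog '[[[1,-0.001,0.003,0.003,0,0,0],[1,0,0.001,0.001,0,0,0],[1,0,0,0,0,0,0],[1,0,0,0,0,0,0],[1,0,0,0,0,0,0],[1,0,0,0,0,0,0]]]' >/dev/null; python3 log.py
python3 bfit.py; python3 nuts.py; python3 - <<'E'
import cv2
from station import r
a=r.read_camera('side')['frame'][120:270,320:480,::-1];b=r.read_camera('top')['frame'][200:350,380:540,::-1]
cv2.imwrite('pics/fin.png',cv2.resize(cv2.hconcat([a,b]),None,fx=2.4,fy=2.4,interpolation=cv2.INTER_CUBIC) if a.shape==b.shape else a)
E
```

```text
20.23 q [-0.94  0.87  1.17  0.44  1.76 -1.02] p [ 476.5 -303.7  108.9] x [1.    0.003 0.008] z [ 0.004  0.702 -0.712] gap 67.3 F [-0.6  0.8 -1.4]
grasp [ 476.4 -317.1  122.5]
top 440 foot [ 476.2 -314.1   61.5] tiltdeg [ 0.  -0.1] medres 0.78
side 310 foot [ 476.6 -313.    47.4] tiltdeg [ 1.28e+03 -5.00e-01] medres 0.71
top pan edge fit [ 476.1 -313.    65.3]
side pan edge fit [ 473.2 -311.9   64.6]
side 0.45 [518. 387.  29.]
top 0.64 [501. 372.  29.]
top 0.64 [523. 384.  32.]
top 0.44 [500. 341.  27.]
```

View pics/fin.png

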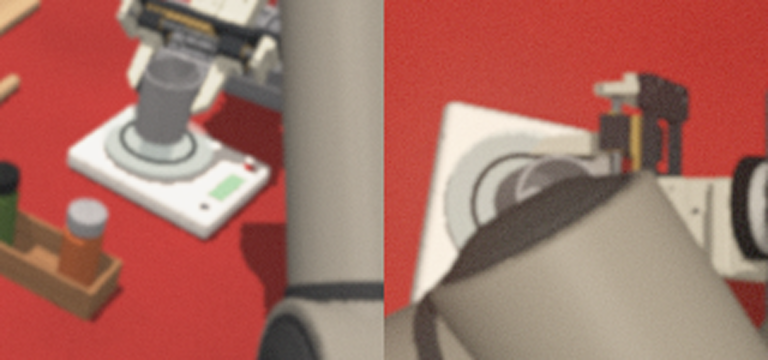

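The side crop shows the beaker upright at about (165,100), hovering over the ring at (158,135) with a gap. The top camera puts the foot at (476,-314,61.5), 16.5 mm above the pan. I'm handing in.

```bash
python3 -c "
from station import r
s=r.sense();print(s['joint_vel'],s['finger_gap'],s['time']);print(r.sign_off())"
```

```text
[ 0.0006091   0.00074413 -0.00011348  0.0008627   0.00114679 -0.0005526 ] 67.63135245479972 20.6833
the job is handed in; nothing more can be done
None
```

I picked up the beaker with the gripper leant 45° and tipped it to about 107° over the bowl. I then stood it upright, carried it over the jar rack and handed in at 20.7 s with it held above the scale. No verdict was reported.

**Last checks**
- **Position:** the top camera put the foot at (476, -314, 61.5) mm. That is about 1 mm from the centre of the pan and 16.5 mm above it.
- **Upright and still:** the tilt was under 1° and the joints were at rest. The tilt fit only covers the direction the beaker could swing between the fingers.
- **Grip:** the finger opening was 67.6 mm, as expected for a held beaker.
- **Walnuts:** all four showed in the bowl in the picture after the pour and the one over the scale. In the last check the networks picked out only three.
- **Other things:** the bowl, jars and bystanders looked unmoved in the last full picture, taken before lowering. Nothing was seen touching the scale.

**What went wrong or disagreed**
- **Wrong move after the pour:** I got the sign of one tool axis wrong, so the beaker drifted inside the bowl's rim. No contact force was measured and I lifted straight out.
- **Side camera:** its foot height (47 mm) disagreed with the arm and the top camera, probably because its points included the pan. I did not use that value. It placed the pan centre about 3 mm away from the top camera's estimate, well within the 14 mm allowed.

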